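Reset the tripped breaker on the inspection stand's power board

ROBOT

A 6-joint arm with a two-finger parallel gripper is mounted at the origin on the work surface. World frame = base frame: x ahead of the robot, y to its left, z up, the work surface at z = 0. Lengths are in mm, angles in rad, forces in N, time in s.
With the tool pointing down it reaches from about 350 to 925 mm from the base axis. Payload 6.4 kg.
Tool frame: the origin (TCP) lies at the very end of the fingers, on their centre line; the grasp point (between the pads) lies 19 mm behind it; x points along the fingers, y is the direction in which the jaws open and shut, and the axes are right-handed (so a half turn about x gives the same grasp; the last joint's range is limited). The gripper opens to 94 mm and grips with 3 to 60 N. Pads are 16 mm wide; open, the fingers measure 119 mm over their backs; the gripper's body (75 mm by 177 mm) begins 78 mm behind the grasp point.
Start: joints at [0.996, 0.245, 1.558, -0, 1.339, -0.174], TCP at [253.599, 598.499, 205.455] pointing down, gripper open.
Joint ranges: [-3.13, 3.13], [-1.02, 2.26], [0.13, 2.54], [-0.95, 4.09], [0.21, 2.88], [-2.74, 2.74]. Speed limits (rad/s): [2.57, 2.57, 3.14, 3.14, 3.14, 3.14].

INTERFACE

Orientations are given as a unit quaternion [w, x, y, z].
In Python, from cell import * gives the robot as it stands. The module is installed in compiled form; this text tells all that it offers.
- The arm moves only by the tool move_arm, never from a script. Its argument "plan" is a list of rows, each a list of 7 numbers: the shift along the tool's x, y, z normalised to -1 to 1, where 1 is 500 mm, then the turn, a rotation vector about the tool's x, y, z normalised to -1 to 1, where 1 is 0.5 rad, then the closure, from 0 (fully open) to 1 (shut). A call has 1 to 12 rows; each row is the pose to reach, as a shift and turn from the pose commanded when the call began, along the tool's axes at that moment; what a row does not reach only later rows make up. A row lasts 1/8 s, in which the tool goes at most 62.5 mm and 10.7 degrees, less where a joint would pass 70% of its speed; a pose out of reach is approached as far as the arm can. A call with a number of a shift or a turn outside -1 to 1 is refused whole. A call with a gripper value outside its range is refused whole. The fingers move at their own pace and stop on an object; "grip_force" is the grip in N (left out, the last holds). Time passes only in rows, so rows that repeat a pose let the fingers close. It gives the time, the measured TCP pose, the force and the opening at its end, in the units of the state.
- get_state(): the state, without advancing time (a new reading comes with each control period).
- grab_frame(name): name is "scene" or "top"; returns a dict with "img" (384x512x3 uint8, blue, green, red), "mtx" (3x3 intrinsics, pixels), "R" (3x3) and "t" (3): a world point X has camera coordinates R X + t. Camera axes: x right, y down, z forward; pixel columns grow to the right and rows downward; lengths in mm; the calibration is good to about 2 mm. A picture is of the moment at which its call begins. There is no depth.
- hand_in(): hands the job in, once; it reports no verdict.
The state is a dict: "clock": time; "joint_positions": joint angles; "joint_velocities": joint speeds; "effort": joint torques, N m; "tool_pos": TCP position; "ee_rot": TCP orientation; "contact_force": force on the tool from outside, world axes, zero at the start; "wrist_torque": the same for the moment, N m; "gripper_width": finger opening in mm.
Only numpy, scipy, OpenCV 4.12 (cv2) and the standard library are available. Lean on these libraries where they do the work, as an engineer would, in place of code of your own. Each camera call takes 0.05 s, during which the arm holds its last target.

TASK

One of the three breakers on the power board has tripped: its lever stands about halfway, while its neighbours lean to on. Reset it: push its lever fully off, the opposite way, with a firm push until the latch has given way and you feel the solid stop, then throw it fully on like its neighbours and let go. Never force the lever, and leave the neighbours' levers and the loose things on the bench as they are.

Things in the scene. Friction and masses are not known exactly. Their poses are not given: they have to be found in the camera images.
- breaker_a: the tripped breaker, at any of three places 95 mm apart in the row: black housing 140 x 76 mm, 72 mm high (the 94 mm middle part; ends 52 mm), fixed on a 12 mm plate. Origin: centre of its underside, z up, 12 mm above the bench. Its x axis is level and points to the ON side, roughly away from the robot. More than 25 N on it or its lever breaks it.
- lever_a_hinge (a point): middle of the tripped lever's hinge, 52 mm above the breaker's underside, over its centre; the hinge axis runs along the breaker's y axis
- lever_a_tip (a point): centre of the top end of the tripped breaker's handle, 70 mm from the hinge axis. The grey handle is 10 mm thick (x) and 22 mm wide (y); upright, 50 mm of it stands above the housing. It turns with light friction (2 to 3 N at the handle) and stays where it is left.
- lever_a (a joint): tilt of the tripped lever, rad: 0 upright, + to ON (stop at 0.65), - to OFF. Starts at 0.05 to 0.22, blocked solidly at about 0.37 until reset. Towards OFF the latch resists (5 to 9 N at the handle) for the last 0.16 rad before a solid stop and resets just before it. That stop differs much from unit to unit, -0.2 to -0.65, unseen: push slowly until the force reaches 13 to 18 N.
- lever_b (a joint): lever of a neighbouring breaker of the same make, same signs; it is on (about 0.65) and must stay on
- lever_b_tip (a point): centre of the top end of that neighbour's handle
- lever_c (a joint): lever of the other neighbouring breaker, same signs; it is on (about 0.65) and must stay on
- lever_c_tip (a point): centre of the top end of that neighbour's handle
- screwdriver: bystander: loose screwdriver 170 mm long, lying on the bench beyond the power board; origin under its middle
- jar: bystander: loose amber glass jar, 52 mm across, 70 mm high, standing beside the power board; origin at the centre of its underside
- gauge: bystander: loose dial gauge, a steel disc 56 mm across, 20 mm thick, with a 45 mm stem, lying beside the power board; origin at the centre of the disc's underside

How it is judged:
By the outcome, as a careful person would: the job done as asked, in the order asked, and still so for the second after the job is handed in, with the robot touching nothing.
It also fails if it takes over 40 s, if anything falls off the work surface, if the arm or the gripper's body presses on something with over 40 N, if the wrist force passes 120 N, or if a joint passes its speed limit or range.

## Working session

There is one attempt and no reset: what is moved stays moved. The work goes in short steps, Python scripts to look and compute and a tool call to move; the robot and the scene stay as the last step left them, time stands still between calls to the robot, and variables do not carry over. Pictures are saved under pics/ and viewed, and the job is handed in when it is done.

Besides the shell and the picture viewer there is one more tool, called after "Emit:" as name([rows], argument=value, ...), one row to a line, values as JSON. move_arm: Moves the arm, as the interface text tells. Its arguments: {"type":"object","properties":{"plan":{"type":"array","items":{"type":"array","items":{"type":"number","minimum":-1,"maximum":1}}},"grip_force":{"type":"number"}},"required":["plan"]}

```bash
mkdir -p pics
python3 - <<'E'
from cell import *
import cv2,numpy as np
for n in("scene","top"):
    f=grab_frame(n); cv2.imwrite(f"pics/{n}0.png",f["img"]); np.savez(f"{n}0.npz",**f)
    print(n,np.round(f["mtx"],1).tolist(),np.round(f["R"],3).tolist(),np.round(f["t"],1).tolist())
print(get_state())
E
```

```text
scene [[496.6, 0.0, 253.2], [0.0, 496.6, 193.9], [0.0, 0.0, 1.0]] [[0.808, 0.589, 0.018], [0.356, -0.463, -0.812], [-0.47, 0.662, -0.584]] [-516.6, -122.3, 1656.5]
top [[399.2, 0.0, 246.6], [0.0, 399.2, 186.0], [0.0, 0.0, 1.0]] [[0.015, -1.0, 0.028], [-0.986, -0.019, -0.168], [0.168, -0.025, -0.985]] [-20.5, 634.2, 1047.2]
{'clock': 0.1, 'joint_positions': array([ 9.95941785e-01,  2.45743417e-01,  1.55886244e+00, -4.23104079e-05,
        1.33873225e+00, -1.74118581e-01]), 'joint_velocities': array([ 0.00013668, -0.00230592, -0.00164593, -0.00018764, -0.00065627,
        0.00073875]), 'effort': array([-7.07375875e-05, -4.16918778e+01, -3.15522373e+01,  6.86814892e-02,
        3.09930020e-02, -3.53019357e-05]), 'tool_pos': array([253.27995198, 598.03473094, 204.4720416 ]), 'ee_rot': array([ 0.69274822,  0.14015233,  0.6931726 , -0.14131167]), 'contact_force': array([-0.39375734, -0.58199418, -1.06420111]), 'wrist_torque': array([ 0.04988075, -0.03694645, -0.00512235]), 'gripper_width': 93.8057467912475}
```

View pics/scene0.png

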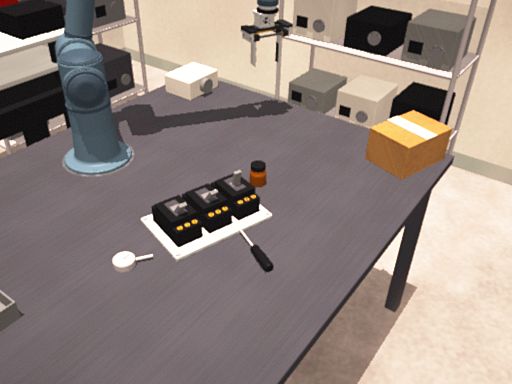

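View pics/top0.png

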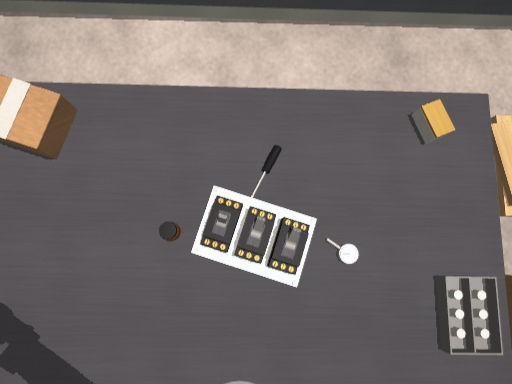

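The top view shows three breakers at about (221,223), (256,235) and (290,245), with the jar at (170,231), the gauge at (348,253) and the screwdriver at (266,170). The leftmost (+y) lever looks most upright. I'll zoom in to check.

Run:
```python
import cv2,numpy as np
a=cv2.imread("pics/top0.png")[180:295,180:330]; cv2.imwrite("pics/topz.png",cv2.resize(a,(750,575),interpolation=cv2.INTER_CUBIC))
a=cv2.imread("pics/scene0.png")[155:255,135:285]; cv2.imwrite("pics/scz.png",cv2.resize(a,(750,500),interpolation=cv2.INTER_CUBIC))
```

```text
(no output)
```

View pics/topz.png

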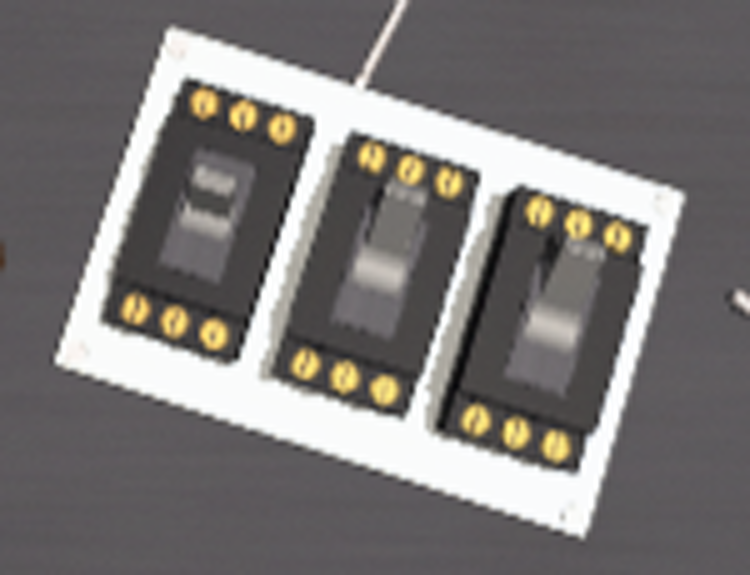

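View pics/scz.png

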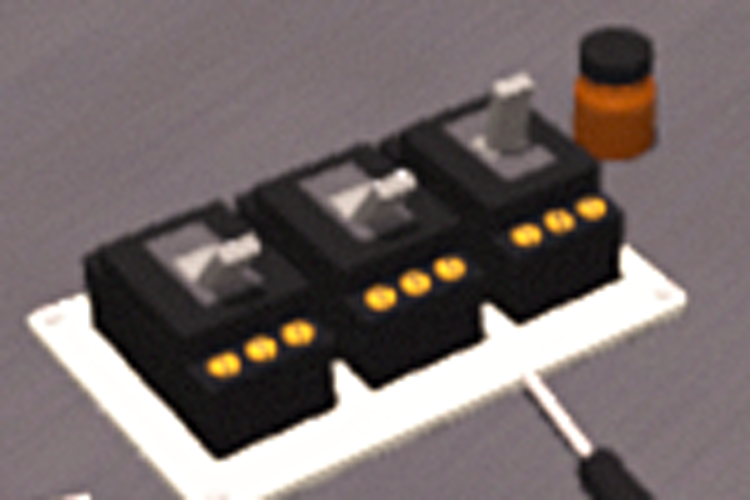

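The tripped breaker is the leftmost (+y) one: its tip is near zoom (212,181) in the top view and (512,85) in the scene view. The other two clearly lean to the far side. Next I'll find the screws by colour and triangulate the tip.

```bash
cat > h.py <<'E'
import cv2,numpy as np
def ray(f,u,v):
    d=np.linalg.inv(f["mtx"])@[u,v,1]; R=f["R"]; return -R.T@f["t"], (R.T@d)/np.linalg.norm(d)
def onz(f,u,v,z):
    c,d=ray(f,u,v); return c+d*(z-c[2])/d[2]
def tri(f,p,g,q):
    c1,d1=ray(f,*p);c2,d2=ray(g,*q)
    s=np.linalg.lstsq(np.c_[d1,-d2],c2-c1,rcond=None)[0]
    a,b=c1+s[0]*d1,c2+s[1]*d2; return (a+b)/2,np.linalg.norm(a-b)
E
python3 - <<'E'
from h import *
np.set_printoptions(precision=1,suppress=True)
T=dict(np.load("top0.npz"));S=dict(np.load("scene0.npz"))
hsv=cv2.cvtColor(T["img"],cv2.COLOR_BGR2HSV)
m=cv2.inRange(hsv,(15,110,120),(35,255,255)); m[:190]=0;m[280:]=0;m[:,:195]=0;m[:,320:]=0
n,l,s,c=cv2.connectedComponentsWithStats(m)
big=[c[i] for i in range(1,n)]; 
for i in range(1,n): print(c[i],s[i,4],onz(T,*c[i],65))
m=cv2.inRange(hsv,(0,0,200),(180,45,255)); n,l,s,c=cv2.connectedComponentsWithStats(m)
i=1+np.argmax([s[j,4] if 190<c[j][0]<320 and 180<c[j][1]<290 else 0 for j in range(1,n)])
r=cv2.minAreaRect(np.argwhere(l==i)[:,::-1].astype(np.float32)); b=cv2.boxPoints(r)
print("plate",b,[onz(T,*p,12) for p in b])
z=lambda x,y:((x+.5)/5-.5+180,(y+.5)/5-.5+180); zs=lambda x,y:((x+.5)/5-.5+135,(y+.5)/5-.5+155)
for a,bb in (((212,181),(513,84)),((408,190),(396,183)),((585,250),(240,248))):
    print("tip",tri(T,z(*a),S,zs(*bb)), onz(T,*z(*a),12+52+67))
E
```

```text
[220.5 200.1] 28 [592.6  60.8  65. ]
[228.1 202.6] 24 [586.   40.1  65. ]
[236.1 205.4] 27 [578.8  18.4  65. ]
[253.8 211.1] 20 [564.3 -29.9  65. ]
[261.7 213.4] 24 [558.3 -51.2  65. ]
[269.2 216.1] 23 [551.4 -71.5  65. ]
[287.4 221.6] 25 [ 537.4 -120.9   65. ]
[295.1 224. ] 21 [ 531.1 -141.6   65. ]
[303.1 226.9] 23 [ 523.8 -163.1   65. ]
[206.6 241.3] 25 [481.3  94.8  65. ]
[214.4 243.7] 26 [475.4  74.   65. ]
[222.4 246.5] 27 [468.3  52.7  65. ]
[240.8 252.5] 24 [453.3   3.4  65. ]
[248.5 255. ] 28 [447.1 -17.1  65. ]
[256.3 257.5] 26 [440.8 -38.   65. ]
[274.8 263.5] 24 [425.9 -87.1  65. ]
[282.6 266.3] 26 [ 418.9 -107.7   65. ]
[290.7 268.8] 27 [ 412.8 -129.2   65. ]
plate [[190.6 252.2]
 [222.  158. ]
 [327.3 193.1]
 [295.9 287.3]] [array([452.3, 142. ,  12. ]), array([722.4,  61.8,  12. ]), array([ 625.5, -242.8,   12. ]), array([ 361.2, -150.7,   12. ])]
tip (array([543.6,  53.3, 132.9]), np.float64(0.033874189798473564)) [543.8  53.4 131. ]
tip (array([542.2, -46. , 121.8]), np.float64(0.9763266249986372)) [541.  -45.8 131. ]
tip (array([ 513.8, -136.3,  120.1]), np.float64(2.6298062713443593)) [ 512.2 -135.5  131. ]
```

Checks agree: the breaker pitch measures 95.1 mm, and the yaw from the screws and from the row is the same (-0.298). The tip comes out at z = 132.9 with tilt ≈ 0.196, inside the stated 0.05–0.22. I'll straddle the lever with the open jaws along the breaker's x axis.

```bash
cat >> h.py <<'E'
from scipy.spatial.transform import Rotation as Ro
C=np.array([530.4,56.8,0]); yaw=-0.298
bx=np.array([np.cos(yaw),np.sin(yaw),0]); by=np.array([-np.sin(yaw),np.cos(yaw),0])
def cmd(st,off,z):
    q=st["ee_rot"]; R=Ro.from_quat([q[1],q[2],q[3],q[0]])
    tx=np.array([0,0,-1.])
    best=None
    for s in(1,-1):
        ty=s*bx; Rt=Ro.from_matrix(np.c_[tx,ty,np.cross(tx,ty)])
        rv=(R.inv()*Rt).as_rotvec()
        if best is None or np.linalg.norm(rv)<np.linalg.norm(best[0]): best=(rv,s)
    tgt=C+off*bx+[0,0,z]
    return R.inv().apply(tgt-st["tool_pos"])/500,best[0]/0.5,best[1],R.as_matrix()
def rel(st):
    d=st["tool_pos"]-C; f=st["contact_force"]; return "x %.1f y %.1f z %.1f  F %.1f %.1f %.1f"%(d@bx,d@by,d[2],f@bx,f@by,f[2])
E
python3 - <<'E'
from cell import *; from h import *
np.set_printoptions(precision=4,suppress=True)
st=get_state(); print(*cmd(st,0,200),sep="\n"); print(rel(st),st["joint_positions"])
E
```

```text
[ 0.01   -0.7805  0.9326]
[2.9361 0.0021 0.0032]
1
[[-0.0009  0.3901  0.9208]
 [-0.0015  0.9208 -0.3901]
 [-1.     -0.0017 -0.0003]]
x -423.8 y 436.0 z 204.5  F -0.2 -0.7 -1.1 [ 0.9959  0.2457  1.5589 -0.      1.3387 -0.1741]
```

Emit:
move_arm([
  [0,-0.08,0.095,0.33,0,0,0],
  [0,-0.16,0.19,0.66,0,0,0],
  [0,-0.24,0.285,1,0,0,0],
  [0,-0.32,0.38,1,0,0,0],
  [0,-0.4,0.475,1,0,0,0],
  [0,-0.4,0.475,1,0,0,0],
])

```text
clock: 0.85
tool_pos: [395.7, 318.7, 205.2]
ee_rot: [0.636, 0.31, 0.636, -0.31]
contact_force: [-0.4, 0.5, 0.9]
gripper_width: 94.4
```

```bash
cat > s.py <<'E'
from cell import *; from h import *
import sys
np.set_printoptions(precision=4,suppress=True)
st=get_state(); a=cmd(st,float(sys.argv[1]),float(sys.argv[2])); print(a[0],a[1],a[2]); print(st["clock"],rel(st),st["joint_positions"],st["gripper_width"])
E
python3 s.py 0 200
```

```text
[ 0.0105 -0.1105  0.5786] [1.9238 0.001  0.0006] 1
0.85 x -205.7 y 210.8 z 205.2  F -0.5 0.4 0.9 [ 0.4548 -0.0922  1.9157 -0.0004  1.3185 -0.209 ] 94.35271366625453
```

Emit:
move_arm([
  [0,-0.022,0.115,0.33,0,0,0],
  [0,-0.044,0.23,0.66,0,0,0],
  [0,-0.066,0.345,1,0,0,0],
  [0,-0.09,0.46,1,0,0,0],
  [0.01,-0.11,0.579,1,0,0,0],
  [0.01,-0.11,0.579,1,0,0,0],
])

```text
clock: 1.6
tool_pos: [531.8, 58.7, 199.7]
ee_rot: [0.539, 0.457, 0.54, -0.457]
contact_force: [0.2, 0.8, 0.2]
gripper_width: 94.5
```

```bash
python3 s.py 0 200
```

```text
[-0.0005 -0.0034  0.0033] [ 0.9282 -0.0002  0.0025] 1
1.6 x 0.8 y 2.2 z 199.7  F -0.0 0.8 0.2 [-0.1021 -0.0189  1.8559  0.      1.3059 -0.2683] 94.526064881025
```

Emit:
move_arm([
  [0,-0.003,0.003,0.31,0,0,0],
  [0,-0.003,0.003,0.62,0,0,0],
  [0,-0.003,0.003,0.928,0,0,0],
  [0,-0.003,0.003,0.928,0,0,0],
  [0.05,-0.003,0.003,0.928,0,0,0],
  [0.1,-0.003,0.003,0.928,0,0,0],
  [0.14,-0.003,0.003,0.928,0,0,0],
  [0.16,-0.003,0.003,0.928,0,0,0],
  [0.16,-0.003,0.003,0.928,0,0,0],
  [0.16,-0.003,0.003,0.928,0,0,0],
])

```text
clock: 2.85
tool_pos: [530.3, 59.1, 121.4]
ee_rot: [0.422, 0.568, 0.421, -0.567]
contact_force: [0.1, 0.3, -0.1]
gripper_width: 93.9
```

```bash
python3 s.py 0 120
python3 - <<'E'
from cell import *; import cv2
for n in("scene","top"):
    f=grab_frame(n); i=f["img"]
    a=i[140:260,130:290] if n=="scene" else i[170:290,170:330]
    cv2.imwrite(f"pics/{n}1.png",cv2.resize(a,(800,600),interpolation=cv2.INTER_CUBIC))
E
```

```text
[0.0028 0.0015 0.0043] [ 0.0097 -0.0008 -0.0031] 1
2.85 x -0.7 y 2.2 z 121.4  F 0.0 0.4 -0.1 [-0.1017  0.0665  1.9213  0.0001  1.1522  0.1914] 93.91056697886337
```

View pics/scene1.png

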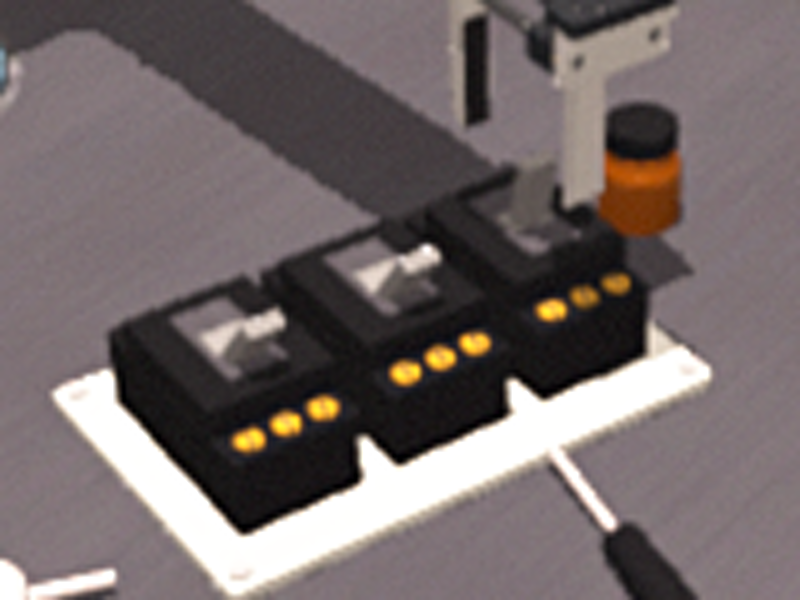

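The fingers straddle the tripped lever (tip near (540,165)) at z≈120, clear of the neighbours and of the jar behind.

Emit:
move_arm([
  [0,-0.015,0.004,0.01,0,0,0],
  [0,-0.03,0.004,0.01,0,0,0],
  [0,-0.046,0.004,0.01,0,0,0],
  [0,-0.054,0.004,0.01,0,0,0],
  [0,-0.062,0.004,0.01,0,0,0],
  [0,-0.07,0.004,0.01,0,0,0],
  [0,-0.07,0.004,0.01,0,0,0],
])

```text
clock: 3.82
tool_pos: [495.5, 67.2, 120.6]
ee_rot: [0.42, 0.569, 0.42, -0.569]
contact_force: [1.1, -0.2, 0.8]
gripper_width: 93.8
```

```bash
python3 s.py 0 120
```

```text
[ 0.0012  0.0728 -0.0006] [-0.0019 -0.0003 -0.0003] 1
3.825 x -36.4 y -0.3 z 120.6  F 1.1 0.2 0.8 [-0.0924 -0.012   2.0033  0.0001  1.1501  0.2065] 93.75627875842207
```

Emit:
move_arm([
  [0,-0.004,0,0,0,0,0],
  [0,-0.008,0,0,0,0,0],
  [0,-0.012,0,0,0,0,0],
  [0,-0.015,0,0,0,0,0],
])

```text
clock: 4.32
tool_pos: [488.4, 69.3, 120.5]
ee_rot: [0.42, 0.569, 0.42, -0.569]
contact_force: [2.7, -0.9, 2.1]
gripper_width: 93.8
```

Emit:
move_arm([
  [0,-0.003,0,0,0,0,0],
  [0,-0.005,0,0,0,0,0],
])

```text
clock: 4.58
tool_pos: [486.1, 70.0, 120.6]
ee_rot: [0.42, 0.569, 0.42, -0.569]
contact_force: [1.5, -0.3, 1.6]
gripper_width: 94.2
```

```bash
python3 s.py 0 120
```

```text
[ 0.0011  0.0925 -0.0008] [-0.002   0.     -0.0005] 1
4.575 x -46.3 y -0.4 z 120.6  F 1.5 0.2 1.6 [-0.0882 -0.0343  2.0252 -0.0001  1.1504  0.2108] 94.20251947631517
```

Emit:
move_arm([
  [0,-0.003,0,0,0,0,0],
  [0,-0.005,0,0,0,0,0],
])

```text
clock: 4.82
tool_pos: [484.4, 70.6, 120.5]
ee_rot: [0.421, 0.569, 0.419, -0.568]
contact_force: [5.6, -1.4, -1.7]
gripper_width: 94.4
```

Emit:
move_arm([
  [0,-0.003,0,0,0,0,0],
  [0,-0.005,0,0,0,0,0],
])

```text
clock: 5.08
tool_pos: [481.9, 71.3, 120.4]
ee_rot: [0.42, 0.569, 0.419, -0.568]
contact_force: [5.4, -1.6, -2.1]
gripper_width: 94.0
```

Emit:
move_arm([
  [0,-0.003,0,0,0,0,0],
  [0,-0.005,0,0,0,0,0],
])

```text
clock: 5.32
tool_pos: [479.5, 72.0, 120.3]
ee_rot: [0.42, 0.569, 0.419, -0.568]
contact_force: [6.3, -2.2, -3.5]
gripper_width: 94.5
```

Emit:
move_arm([
  [0,-0.003,0,0,0,0,0],
  [0,-0.003,0,0,0,0,0],
])

```text
clock: 5.58
tool_pos: [477.7, 72.6, 120.2]
ee_rot: [0.42, 0.569, 0.42, -0.569]
contact_force: [5.3, -1.3, -1.7]
gripper_width: 93.8
```

Emit:
move_arm([
  [0,-0.002,0,0,0,0,0],
  [0,-0.002,0,0,0,0,0],
])

```text
clock: 5.82
tool_pos: [476.8, 72.8, 120.1]
ee_rot: [0.42, 0.569, 0.42, -0.569]
contact_force: [5.4, -2.0, -2.8]
gripper_width: 94.0
```

Emit:
move_arm([
  [0,-0.003,0,0,0,0,0],
  [0,-0.003,0,0,0,0,0],
])

```text
clock: 6.08
tool_pos: [476.1, 73.0, 120.3]
ee_rot: [0.421, 0.57, 0.419, -0.568]
contact_force: [8.7, -2.4, -3.9]
gripper_width: 94.3
```

Emit:
move_arm([
  [0.001,-0.002,0,0,0,0,0],
  [0.001,-0.002,0,0,0,0,0],
])

```text
clock: 6.32
tool_pos: [476.0, 73.1, 120.2]
ee_rot: [0.421, 0.57, 0.418, -0.568]
contact_force: [9.0, -2.9, -4.6]
gripper_width: 93.8
```

Emit:
move_arm([
  [0.001,-0.002,0,0,0,0,0],
  [0.001,-0.002,0,0,0,0,0],
])

```text
clock: 6.58
tool_pos: [475.8, 73.1, 120.1]
ee_rot: [0.422, 0.571, 0.418, -0.567]
contact_force: [9.7, -3.8, -4.5]
gripper_width: 93.9
```

The tool has stopped advancing and the force rises about 1 N per mm commanded, so this looks like the stop. I'll raise the force to about 15–16 N.

Emit:
move_arm([
  [0,-0.004,0,0,0,0,0],
  [0,-0.004,0,0,0,0,0],
])

```text
clock: 6.82
tool_pos: [475.2, 73.3, 120.4]
ee_rot: [0.423, 0.572, 0.417, -0.566]
contact_force: [15.0, -4.7, -7.0]
gripper_width: 93.7
```

Emit:
move_arm([
  [0,-0.003,0,0,0,0,0],
  [0,-0.003,0,0,0,0,0],
])

```text
clock: 7.08
tool_pos: [474.7, 73.4, 120.8]
ee_rot: [0.424, 0.572, 0.416, -0.566]
contact_force: [19.1, -6.2, -8.5]
gripper_width: 94.1
```

That reached about 22 N, with the lever hard against the stop and still under 25 N. I'm backing off now, then dropping to z≈110 and bringing the near finger up to the lever's OFF side.

Emit:
move_arm([
  [0,0.03,0,0,0,0,0],
  [0.01,0.07,0,0,0,0,0],
  [0.02,0.11,0,0,0,0,0],
  [0.02,0.14,0,0,0,0,0],
  [0.02,0.14,0,0,0,0,0],
  [0.02,0.14,0,0,0,0,0],
])

```text
clock: 7.82
tool_pos: [536.1, 54.7, 109.3]
ee_rot: [-0.42, -0.569, -0.42, 0.569]
contact_force: [0.1, 0.3, -0.2]
gripper_width: 93.6
```

```bash
python3 s.py 0 110
python3 - <<'E'
from cell import *; import cv2
for n in("scene","top"):
    f=grab_frame(n); i=f["img"]
    a=i[140:260,130:290] if n=="scene" else i[170:290,170:330]
    cv2.imwrite(f"pics/{n}2.png",cv2.resize(a,(800,600),interpolation=cv2.INTER_CUBIC))
E
```

```text
[-0.0014 -0.012  -0.0007] [-0.0016  0.0002  0.0023] 1
7.825 x 6.0 y -0.3 z 109.3  F 0.0 0.4 -0.2 [-0.1089  0.0972  1.9133  0.0001  1.1323  0.1899] 93.55255090563769
```

View pics/scene2.png

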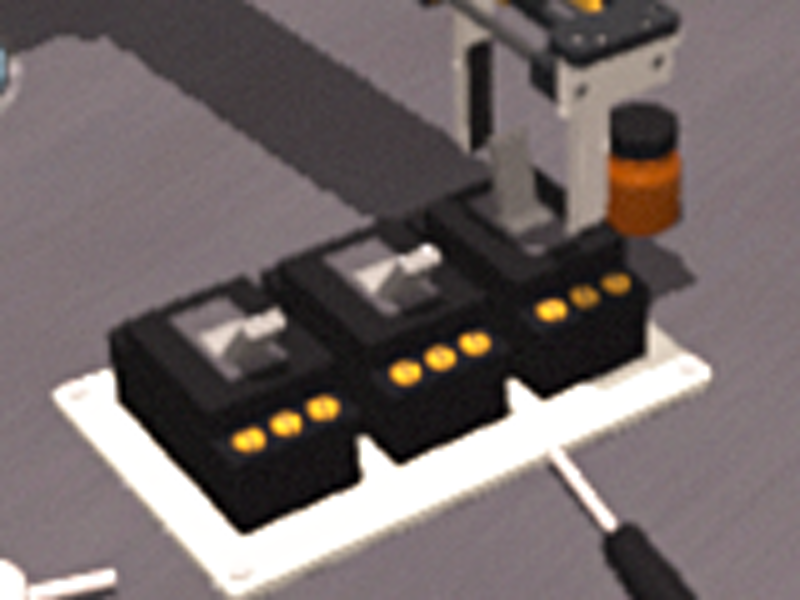

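The lever now leans to OFF (tip near (512,140)), and the fingers are clear of it. Next is the throw to ON, checking the force around the former block at TCP x≈59.

Emit:
move_arm([
  [0,0.016,0,0,0,0,0],
  [0,0.032,0,0,0,0,0],
  [0,0.042,0,0,0,0,0],
  [0,0.052,0,0,0,0,0],
  [0,0.062,0,0,0,0,0],
  [0,0.072,0,0,0,0,0],
  [0,0.082,0,0,0,0,0],
  [0,0.09,0,0,0,0,0],
])

```text
clock: 8.93
tool_pos: [579.9, 41.1, 109.4]
ee_rot: [-0.42, -0.569, -0.42, 0.569]
contact_force: [-2.1, 0.2, 0.6]
gripper_width: 94.3
```

```bash
python3 s.py 0 110
```

```text
[-0.0012 -0.1038 -0.0008] [-0.0021 -0.      0.0004] 1
8.925 x 51.9 y -0.4 z 109.4  F -2.1 -0.5 0.6 [-0.1241  0.1925  1.806   0.      1.1434  0.1749] 94.28015633653285
```

Emit:
move_arm([
  [0,0.005,0,0,0,0,0],
  [0,0.01,0,0,0,0,0],
])

```text
clock: 9.18
tool_pos: [584.2, 39.8, 108.9]
ee_rot: [-0.42, -0.569, -0.42, 0.569]
contact_force: [-2.5, 0.3, -1.0]
gripper_width: 93.9
```

Emit:
move_arm([
  [0,0.004,0,0,0,0,0],
  [0,0.008,0,0,0,0,0],
])

```text
clock: 9.43
tool_pos: [588.2, 38.5, 109.3]
ee_rot: [-0.42, -0.569, -0.42, 0.569]
contact_force: [-2.8, 0.3, -0.9]
gripper_width: 93.9
```

Emit:
move_arm([
  [0,0.004,0,0,0,0,0],
  [0,0.008,0,0,0,0,0],
])

```text
clock: 9.68
tool_pos: [592.3, 37.3, 109.5]
ee_rot: [0.42, 0.569, 0.42, -0.569]
contact_force: [-2.5, -0.1, 0.2]
gripper_width: 93.8
```

It's past the former block with only about 3 N, so the latch was reset. I'll continue to the ON stop.

Emit:
move_arm([
  [0,0.004,0,0,0,0,0],
  [0,0.008,0,0,0,0,0],
])

```text
clock: 9.93
tool_pos: [596.2, 36.2, 109.6]
ee_rot: [0.42, 0.569, 0.42, -0.569]
contact_force: [-1.9, 0.3, -0.7]
gripper_width: 93.8
```

Emit:
move_arm([
  [0,0.003,0,0,0,0,0],
  [0,0.006,0,0,0,0,0],
])

```text
clock: 10.18
tool_pos: [599.0, 35.3, 109.5]
ee_rot: [0.42, 0.569, 0.42, -0.569]
contact_force: [-2.0, 1.6, -0.4]
gripper_width: 93.7
```

Emit:
move_arm([
  [0,0.003,0,0,0,0,0],
  [0,0.004,0,0,0,0,0],
])

```text
clock: 10.42
tool_pos: [600.9, 34.7, 109.5]
ee_rot: [0.42, 0.569, 0.42, -0.569]
contact_force: [-2.5, 0.2, -0.1]
gripper_width: 93.8
```

Emit:
move_arm([
  [0,0.003,0,0,0,0,0],
  [0,0.003,0,0,0,0,0],
])

```text
clock: 10.68
tool_pos: [602.4, 34.2, 109.6]
ee_rot: [0.42, 0.569, 0.42, -0.569]
contact_force: [-1.4, 1.0, -0.5]
gripper_width: 94.1
```

Emit:
move_arm([
  [0,0.003,0,0,0,0,0],
  [0,0.003,0,0,0,0,0],
])

```text
clock: 10.92
tool_pos: [602.9, 34.0, 109.2]
ee_rot: [-0.419, -0.568, -0.421, 0.569]
contact_force: [-4.6, 1.1, 1.3]
gripper_width: 93.5
```

Emit:
move_arm([
  [0,0.003,0,0,0,0,0],
  [0,0.003,0,0,0,0,0],
])

```text
clock: 11.18
tool_pos: [603.1, 34.0, 108.9]
ee_rot: [-0.419, -0.568, -0.421, 0.57]
contact_force: [-9.0, 2.5, 3.9]
gripper_width: 93.8
```

This is the ON stop: about 10 N at TCP x≈76, against 75.7 predicted for 0.65 rad. Letting go and retreating upward.

Emit:
move_arm([
  [0,-0.03,0,0,0,0,0],
  [0,-0.065,0,0,0,0,0],
  [0,-0.065,0,0,0,0,0],
  [-0.1,-0.065,0,0,0,0,0],
  [-0.2,-0.065,0,0,0,0,0],
  [-0.3,-0.1,0,0,0,0,0],
  [-0.4,-0.4,0,0,0,0,0],
  [-0.4,-0.4,0,0,0,0,0],
  [-0.4,-0.4,0,0,0,0,0],
  [-0.4,-0.4,0,0,0,0,0],
])

```text
clock: 12.42
tool_pos: [414.2, 92.6, 311.4]
ee_rot: [0.422, 0.57, 0.419, -0.567]
contact_force: [0.0, 0.7, 0.0]
gripper_width: 93.8
```

```bash
python3 s.py 0 110
python3 - <<'E'
from cell import *; import cv2
for n in("scene","top"):
    f=grab_frame(n); i=f["img"]
    a=i[140:290,110:310] if n=="scene" else i[140:290,150:350]
    cv2.imwrite(f"pics/{n}3.png",cv2.resize(a,(800,600),interpolation=cv2.INTER_CUBIC))
E
```

```text
[0.4043 0.2407 0.0008] [ 0.0001 -0.0027 -0.012 ] 1
12.425 x -121.6 y 0.1 z 311.4  F -0.2 0.7 0.0 [-0.0484 -0.3932  1.9703 -0.0002  1.5583  0.2495] 93.76368823933166
```

View pics/scene3.png

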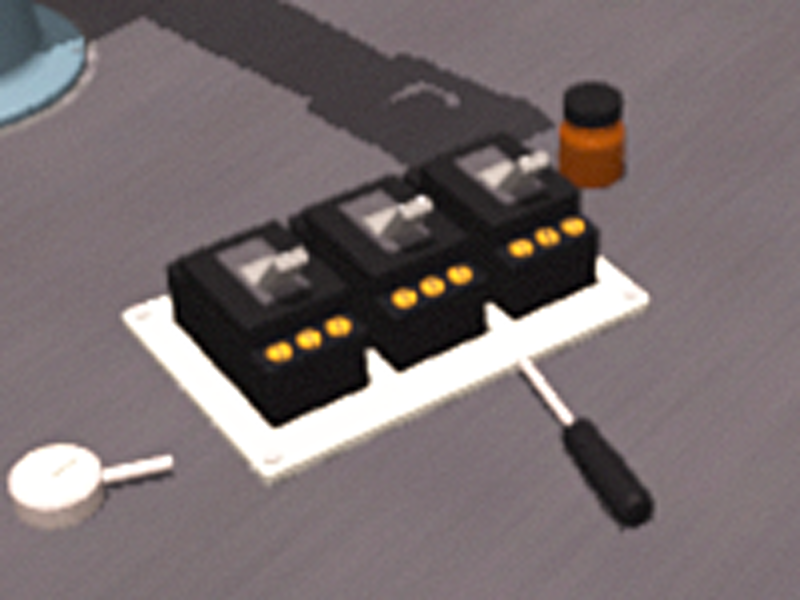

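View pics/top3.png

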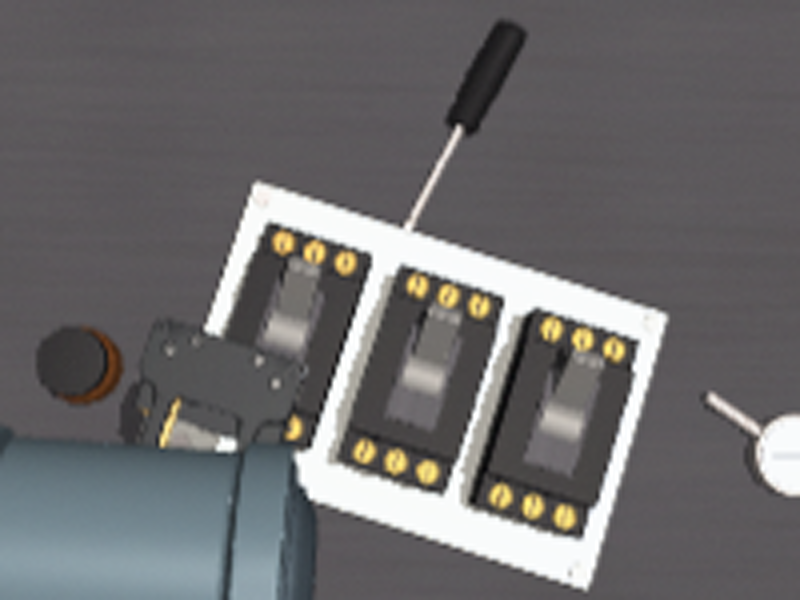

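Both views show all three levers leaning alike to ON, with tips in the scene view at about (537,160), (415,205) and (293,258). The jar, gauge and screwdriver haven't moved, and the gripper is clear of everything.

```bash
python3 -c "
from cell import *
print(hand_in())"
```

```text
the job is handed in; nothing more can be done
None
```

The tripped breaker, the leftmost (+y) one in the row, is reset and its lever is now fully on. I handed the job in at about 12.5 s.

- **Off push:** The latch resisted at about 6–8 N, then the lever met a solid stop at roughly -0.27 rad. My last push step reached about 22 N, above the 13–18 N asked for but under the 25 N breaking limit. I backed off at once.
- **On throw:** The lever passed the former block at about 0.37 rad with only about 3 N, so the latch had reset. It met the on stop at about 10 N, with the tool within 1 mm of the position predicted for 0.65 rad. I then let go and lifted clear.
- **Last checks:** Both camera views show all three levers leaning alike to on, and the jar, gauge and screwdriver look unmoved. The measured force on the tool was under 1 N, so nothing was being touched. These were checks by eye; I did not measure the final lever angles from the images.

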